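# Set a worn bench supply's selector by its clicks and switch it on

## Task

Get the bench power supply ready for the opened laptop. The scale round its selector knob has worn off, so first turn the knob anticlockwise all the way back to its stop, letting go and taking fresh holds between the guard hoops as often as it needs, then turn it clockwise exactly five clicks; only with the selector set there, switch the supply on by pushing the raised half of its rocker switch down until it snaps over. Leave the screw dish, the screwdriver and the two little cards lying where they are.

Things in the scene. Friction and masses are not known exactly. Their poses are not given: they have to be found in the camera images.
- psu: Bench supply, fixed to the table: grey wedge-shaped case 195 mm deep (x, front to back), 240 mm wide (y, to its left), 54 mm high in front. The white panel on top slopes up 18 degrees towards the back for 175 mm to 111 mm high, then 20 mm of flat top. Knob on the panel's left, rocker on its right, flush display behind. Two terminals stick 20 mm out of the front. Origin: centre of the underside.
- knob_axis (a point): Where the selector knob's axis meets the panel. z: along the axis, square out of the panel; x up the slope; y left. The knob: black fluted round, 36 mm diameter (38 over the flutes), top 27 mm above the panel, aluminium cap with a raised black pointer rib. It can be gripped at any angle the hoops leave free. Nothing else stands within 70 mm in +x or -x.
- guard_left (a point): Middle of the left guard hoop's top bar, 33 mm from the knob's axis (+y), 22 mm above the panel. The hoop: 6 mm steel rod, set crosswise (along y), 22 to 44 mm from the axis, 25 mm high. The hoops keep fingers from passing left or right of the knob: 19 mm wide ones, in front of and behind it (closing along x), can swing about 50 degrees either way, so the turn takes several holds.
- guard_right (a point): The same of the right guard hoop, 33 mm from the knob's axis (-y).
- selector (a joint): Angle of the selector knob, rad: 0 at the anticlockwise end stop, growing clockwise as seen from above, other stop 5.236. One click each 0.524 rad (30 degrees). At 0 its pointer stands 150 degrees anticlockwise of straight up the slope. It takes 0.12 N m to leave a position, nothing half way, then it pulls itself into the next; let go, it settles in the nearest. At a stop it turns no further.
- rocker_pivot (a point): Panel surface under the middle of the rocker switch; axes as knob_axis. Black cap, a shallow V 42 mm long (x) and 27 mm wide (y), in a frame 50 x 36 mm, 3 mm high; pivots about y. Off: its far half (+x, up the slope) is raised, outer end about 14 mm above the panel. On: the far half is down, its outer end about 5 mm above the panel and the near half raised.
- rocker (a joint): Angle of the rocker, rad: 0 off (far half raised), 0.44 on (far half down). It holds itself at both ends. About 5 N down onto the far half, 12 to 20 mm up the slope from the pivot, starts it; past 0.22 it snaps over by itself. The stops are rigid.
- laptop: Opened laptop, 300 x 210 mm, 16 mm high with its parts, screen 200 mm tall leaning back 35 degrees on the side away from the supply; fixed, left of the supply, only to be kept clear of. Origin: centre of its underside, x towards the screen.
- screw_dish: Shallow round steel dish with screws, 72 mm across, 18 mm high; loose. Origin: centre of its underside.
- driver: Precision screwdriver, 150 mm long, dark six-sided steel handle 13 mm thick, lying in front of the supply; loose. Origin: under its middle, x along it.
- card_a: Small aluminium plug-in card, 30 x 32 x 7 mm with a short steel plug, in front of the supply on its right; loose. Origin: centre of its underside.
- card_b: The same kind of card, on the left of the supply; loose. Origin: centre of its underside.

How it is judged:
On the way, in this order (a step that is already met when the one before it is completed fails the run):
1. the selector is turned back to its anticlockwise stop, the supply still off (value of joint selector below 0.12 rad and value of joint rocker below 0.2 rad), for 0.1 s.
2. the selector is five clicks up from the stop, let go, the supply still off (value of joint selector between 2.47 and 2.77 rad and contact force between the fingers and psu below 0.5 N and value of joint rocker below 0.2 rad), for 0.2 s.
3. the rocker has snapped over to on (value of joint rocker above 0.36 rad), for 0.1 s.
At the end, for the whole second after the job is handed in: The selector rests five clicks clockwise of its anticlockwise stop (2.618 rad, within 0.15), the rocker is over at on (beyond 0.36 of 0.44 rad), and the dish, screwdriver and cards are within 20 mm of where they lay (value of joint selector between 2.47 and 2.77 rad and value of joint rocker above 0.36 rad and distance of each of screw_dish, driver, card_a, card_b from where it was at the start of the episode below 0.02 m); the robot touches nothing.
It fails at once if the supply is switched on with the selector not at the fifth click (value of joint rocker above 0.25 rad and (value of joint selector below 2.4 rad or value of joint selector above 2.84 rad)).
It fails at once if a loose bystander is pushed away (distance of any of screw_dish, driver, card_a, card_b from where it was at the start of the episode above 0.03 m).
It also fails if it takes over 69 s, if anything falls off the work surface, if the arm or the gripper's body presses on something with over 40 N, if the wrist force passes 120 N, or if a joint passes its speed limit or range.

## Robot

A 6-joint arm with a two-finger parallel gripper is mounted at the origin on the work surface. World frame = base frame: x ahead of the robot, y to its left, z up, the work surface at z = 0. Lengths are in m, angles in rad, forces in N, time in s.
With the tool pointing down it reaches from about 0.25 to 0.725 m from the base axis. Payload 4 kg.
Tool frame: the origin (TCP) lies on the centre line of the jaws, within the pads' length; the fingertips stand 19 mm ahead of it and the grasp point (between the pads) is the TCP; z points along the fingers, y is the line along which they close (so a half turn about z gives the same grasp; the last joint's range is limited). The gripper opens to 85 mm and grips with 20 to 120 N. Pads are 22 mm wide; open, the fingers measure 114 mm over their backs; the gripper's body (76 mm by 85 mm) begins 54 mm behind the grasp point. The pads swing forward as they close: fully open they stand 13 mm farther back than shut.
Start: joints at [1.11, 0.241, 0.005, 1.335, 0, 1.571], TCP at [0.222, 0.448, 0.25] pointing down, gripper open.
Joint ranges: [-2.72, 2.72], [-1.05, 1.87], [-1.09, 1.28], [-1.99, 2.15], [-1.42, 1.44], [-3.14, 3.14]. Speed limits (rad/s): [2.79, 2.79, 3.14, 3.14, 3.14, 3.14].

## Interface

Orientations are given as [roll, pitch, yaw] about the fixed x, y, z axes, in that order (R = Rz(yaw) Ry(pitch) Rx(roll)).
In Python, from rig import r gives the robot as it stands. The module is installed in compiled form; this text tells all that it offers.
- The arm moves only by the tool jog_arm, never from a script. Its argument "steps" is a list of rows, each an object with "xyz": the shift along the tool's x, y, z in m, a list of three; "twist": the turn, a rotation vector about the tool's x, y, z in degrees, a list of three. A call has 1 to 10 rows; each row shifts and turns the commanded pose from where the row before left it, along the tool's axes as they then stand; what a row does not reach is not made up. A row lasts 1/8 s, in which the tool goes at most 62.5 mm and 10.7 degrees, less where a joint would pass 70% of its speed; a pose out of reach is approached as far as the arm can. A call with a gripper value outside its range is refused whole. "claw" is the finger opening in m, from 0 to 0.0854, set as the call begins (left out, the last holds). The fingers move at their own pace and stop on an object; "squeeze" is the grip in N (left out, the last holds). Time passes only in rows, so rows that do not move let the fingers close. It gives the time, the measured TCP pose, the force, the opening and the grip force at its end, in the units of the state.
- r.sense(): the state, without advancing time (a new reading comes with each control period).
- r.read_camera(name): name is "scene" or "top"; returns (picture, depth): 420x560x3 uint8, blue, green, red; 420x560 float32, m along the optical axis (not along the pixel's ray), 0 where there is no reading.
- r.get_calibration(name): a dict with "vfov" (degrees; the focal length in pixels is half the picture's height over the tangent of half this angle, whatever the lens; pixels are square), "cx", "cy" (the principal point, pixels), "D" ([k1, k2, p1, p2, k3] as OpenCV has them; the pictures are not rectified), "eye" and "attitude" of the camera in the world. Camera axes: x right, y up, looking along -z (the intrinsics and any distortion apply to the point x, -y, -z); pixel columns grow to the right and rows downward; lengths in m; the calibration is good to about 2 mm. A picture is of the moment at which its call begins. get_calibration takes no time and is no camera call.
- r.finish_job(): hands the job in; it is judged then, once.
The state is a dict: "t": time; "joints": joint angles; "joint_vel": joint speeds; "joint_efforts": joint torques, N m; "eef_pos": TCP position; "ee_rot": TCP orientation; "wrist_force": force on the tool from outside, world axes, zero at the start; "moment": the same for the moment, N m; "opening": opening from 0.0 (shut) to 1.0 (fully open); "grip_force": force on a finger pad.
Only numpy, scipy, OpenCV 4.12 (cv2) and the standard library are available. Lean on these libraries where they do the work, as an engineer would, in place of code of your own. Each camera call takes 0.05 s, during which the arm holds its last target. There are 200 camera calls.

## Working session

There is one attempt and no reset: what is moved stays moved. The work goes in short steps, Python scripts to look and compute and a tool call to move; the robot and the scene stay as the last step left them, time stands still between calls to the robot, and variables do not carry over. Pictures are saved under pics/ and viewed, at most 10 in all, crops included, and the job is handed in when it is done.

Besides the shell and the picture viewer there is one more tool, called after "Request:" in YAML: its name, and indented under it one key for each argument. jog_arm: Moves the arm, as the interface text tells. Its arguments: {"type":"object","properties":{"steps":{"type":"array","items":{"type":"object","properties":{"xyz":{"type":"array","items":{"type":"number"}},"twist":{"type":"array","items":{"type":"number"}}}}},"claw":{"type":"number"},"squeeze":{"type":"number"}},"required":["steps"]}

```bash
mkdir -p pics; cat > h.py <<'E'
import numpy as np,cv2
from rig import r
from scipy.spatial.transform import Rotation as R
def look(n,tag):
    im,d=r.read_camera(n); cv2.imwrite(f'pics/{tag}.png',im); np.save(f'pics/{tag}.npy',d); return im,d
def cal(n):
    c=r.get_calibration(n); f=210/np.tan(np.radians(c['vfov'])/2)
    K=np.array([[f,0,c['cx']],[0,f,c['cy']],[0,0,1]]); a=np.array(c['attitude'],float)
    M=a if a.shape==(3,3) else (R.from_euler('xyz',a).as_matrix() if a.size==3 else R.from_quat(a).as_matrix())
    return K,np.array(c['D'],float),np.array(c['eye'],float),M
def pts(n,uv,d):
    "world points of pixels uv (N,2) with depths d"
    K,D,e,M=cal(n); p=cv2.undistortPoints(np.float64(uv).reshape(-1,1,2),K,D).reshape(-1,2)
    d=np.asarray(d).reshape(-1,1); return e+np.hstack([p[:,:1]*d,-p[:,1:]*d,-d])@M.T
def cloud(n,d):
    v,u=np.mgrid[:420,:560]; return pts(n,np.c_[u.ravel(),v.ravel()],d.ravel()).reshape(420,560,3)
E
python3 - <<'E'
from h import *
for n in('top','scene'):
    print(n,r.get_calibration(n)); look(n,n+'0')
print(r.sense())
E
```

```text
top {'vfov': 42.683579014261795, 'cx': 283.80227046772006, 'cy': 207.97249666057365, 'D': array([0.02967121, 0.        , 0.        , 0.        , 0.        ]), 'eye': array([0.31814283, 0.03447387, 1.28393826]), 'attitude': array([ 0.14826012,  0.03291853, -1.58620961])}
scene {'vfov': 57.436194297889294, 'cx': 276.934842043557, 'cy': 206.94236059218093, 'D': array([-0.07142857,  0.        ,  0.        ,  0.        ,  0.        ]), 'eye': array([1.44046559, 0.03711886, 0.67044603]), 'attitude': array([ 1.0137081 , -0.01491658,  1.58709237])}
{'t': 0.1, 'joints': array([ 1.11001366e+00,  2.41374078e-01,  3.89013602e-03,  1.33519896e+00,
       -5.84281806e-05,  1.57082186e+00]), 'joint_vel': array([ 9.53642566e-06, -1.29030898e-03,  2.87578786e-03, -7.88856044e-04,
       -2.66766474e-03, -3.32627316e-03]), 'joint_efforts': array([ 1.04550774e-03, -3.73136365e+01,  2.53010094e+01,  1.08468751e-02,
        5.88114244e-05,  1.18043414e-05]), 'eef_pos': array([0.22211072, 0.44738407, 0.24949564]), 'ee_rot': array([-3.13970608e+00,  5.84762510e-05,  2.68078457e+00]), 'wrist_force': array([ 0.34794294,  0.48999283, -0.18078108]), 'moment': array([ 0.00680576, -0.00694462,  0.02810184]), 'grip_force': 0.0, 'opening': 1.0010893408548078}
```

View pics/top0.png

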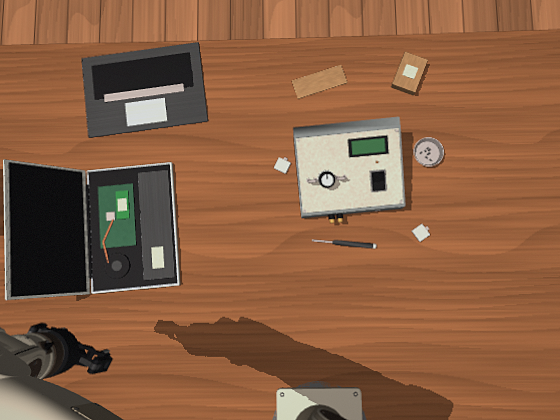

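View pics/scene0.png

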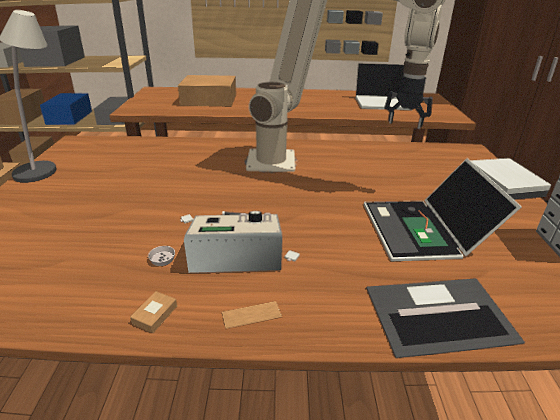

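The top view shows the supply around (350,165), with the knob at (328,180), the rocker at (378,181) and the hoops at about (312,180) and (343,180). The driver is at (345,244), the cards at (283,165) and (421,233), and the dish at (429,152).

```bash
python3 - <<'E'
from h import *
im=cv2.imread('pics/top0.png'); d=np.load('pics/top0.npy'); P=cloud('top',d)
print('table',[P[300,250].round(4),P[100,450].round(4)])
hsv=cv2.cvtColor(im,cv2.COLOR_BGR2HSV)
m=((hsv[...,1]<45)&(hsv[...,2]>170)).astype(np.uint8); m[:,:293]=0;m[:,407:]=0;m[:115]=0;m[220:]=0
n,l,s,c=cv2.connectedComponentsWithStats(m); i=1+s[1:,4].argmax(); m=l==i; print(s[i])
Q=P[m]; Q=Q[(Q[:,2]>.03)&(Q[:,2]<.13)]
A=np.c_[Q[:,:2],np.ones(len(Q))]
for _ in range(4):
    k=np.linalg.lstsq(A,Q[:,2],rcond=None)[0]; e=Q[:,2]-A@k; g=abs(e)<.004; A,Q=A[g],Q[g]
nz=np.array([-k[0],-k[1],1]);nz/=np.linalg.norm(nz)
print('plane',k,'tilt',np.degrees(np.arccos(nz[2])),'dir',np.degrees(np.arctan2(-nz[1],-nz[0])),'res',e.std())
rect=cv2.minAreaRect((Q[:,:2]*1000).astype(np.float32)); print('rect mm',rect, cv2.boxPoints(rect))
print('z range',Q[:,2].min(),Q[:,2].max())
cv2.imwrite('pics/c1.png',cv2.resize(im[115:225,285:415],None,fx=6,fy=5.4545,interpolation=cv2.INTER_CUBIC))
H=(P@nz-(k[2]*nz[2]))*1000
np.set_printoptions(linewidth=250)
print('height above panel, rows165-200 cols 300-395 step'); print(H[165:200:2,302:394:3].round().astype(int))
E
```

```text
table [array([0.2929, 0.1565, 0.0043]), array([ 0.7714, -0.3394, -0.0029])]
[ 296  128  108   85 6268]
plane [ 0.321206    0.02520724 -0.10287347] tilt 17.85860695032337 dir 4.487196648138448 res 0.0019322997977341654
rect mm ((580.98681640625, -80.3024673461914), (166.01271057128906, 234.14089965820312), 4.354370594024658) [[ 489.3315     30.127806]
 [ 507.1086   -203.33727 ]
 [ 672.6421   -190.73274 ]
 [ 654.865      42.73233 ]]
z range 0.051700258381467634 0.11150851985396182
height above panel, rows165-200 cols 300-395 step
[[   3   -4    0   -1    1    2    2   -1   -2    0    1   -1    0    2    0    0   -3    0   -2    2    1   -3    3   -3    1   -1   -3    3    2   -2    2]
 [   0    0   -4    2   -3   -5    0    0    1   -1   -2    2   -2    4    5    4   -1   -1   -3   -3   -2   -1    0    0    0    1   -1    0   -2   -4    2]
 [   1   -1    1    0    4    2   -3   -2    0   -3    4   -1    1    3    0   -1    3    0    0   -2   -2   -1    3    1    1    1    5    0    5    2    0]
 [1222    0    1   -4   -2   -2   -2   17   22   14   -3    2    2    2    0   -1    2    0 
[... 1578 characters left out ...]
3   -1   -3   -3   -1   -3   -1   -2    0    2    0    3    1   -4]
 [   1   -1    1    1   -2   -1    0    1    4   -2    2    0    6    0    1    0    1   -1    2    1    6    4   -2   -2    2    1   -3    3    1    1    4]
 [   0    4   -3    3    3   -1    1    2    2   -2    0   -3   -2   -1   -4   -2   -3   -1    2    2    2    1   -1    2    1   -1    2   -1    1    0    1]
 [   0    0    0    1   -1    1    2    0    1    0    7    2   -1   -3    2   -1   -3   -3    3   -1    2   -1    0   -3    0    1    2    2    1   -5    0]
 [   1    4    0   -2   -2    0   -1    1   -1    0    2   -2    3    1    0    3    0    3   -1   -4   -2    0    2   -1    2   -5   -2   -2 1222   -2    1]]
```

View pics/c1.png

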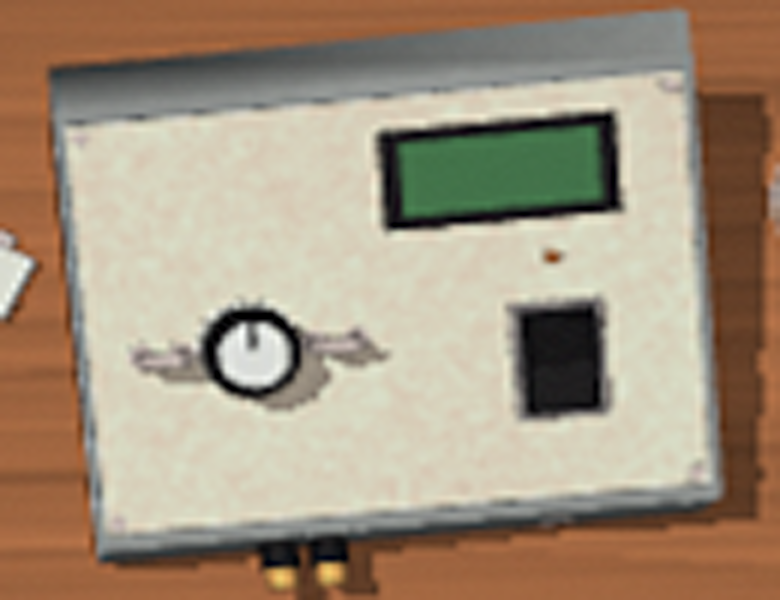

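The crop shows the knob cap centred at about (252,352), which is full-image (327,179.5). Its pointer stands almost straight up the slope, so the selector is at about 5 clicks now. The rocker is at about (562,358) in the crop, with its far half raised.

```bash
cat >> h.py <<'E'
def ray(n,uv,nz,c):
    "ray through uv onto plane nz.p=c"
    K,D,e,M=cal(n); p=cv2.undistortPoints(np.float64(uv).reshape(1,1,2),K,D).ravel()
    v=M@[p[0],-p[1],-1]; return e+v*((c-nz@e)/(nz@v))
def tri(a,ua,b,ub):
    L=[]
    for n,uv in((a,ua),(b,ub)):
        K,D,e,M=cal(n); p=cv2.undistortPoints(np.float64(uv).reshape(1,1,2),K,D).ravel()
        v=M@[p[0],-p[1],-1]; L.append((e,v/np.linalg.norm(v)))
    A=sum(np.eye(3)-np.outer(v,v) for e,v in L); B=sum((np.eye(3)-np.outer(v,v))@e for e,v in L)
    X=np.linalg.solve(A,B); return X,[np.linalg.norm(np.cross(X-e,v)) for e,v in L]
E
python3 - <<'E'
from h import *
im=cv2.imread('pics/top0.png'); P=cloud('top',np.load('pics/top0.npy'))
# table bias near the psu
b=P[215:240,300:410].reshape(-1,3); a=P[60:112,300:380].reshape(-1,3); e=P[120:210,445:500].reshape(-1,3)
print('table z near',[np.median(x[:,2]).round(4) for x in(a,b,e)])
Q=P[125:212,300:400].reshape(-1,3)
y=np.radians(4.4); t=np.radians(18)
nz=np.array([-np.sin(t)*np.cos(y),-np.sin(t)*np.sin(y),np.cos(t)])
c=np.median(Q@nz); print('c',c)
hsv=cv2.cvtColor(im,cv2.COLOR_BGR2HSV)
# knob: dark ring blob incl. filled cap
g=(hsv[...,2]<70).astype(np.uint8)
for nm,(u0,u1,v0,v1) in dict(knob=(310,345,165,195),rocker=(365,395,165,197)).items():
    mm=np.zeros_like(g); mm[v0:v1,u0:u1]=g[v0:v1,u0:u1]
    cs,_=cv2.findContours(mm,cv2.RETR_EXTERNAL,cv2.CHAIN_APPROX_NONE); k=max(cs,key=cv2.contourArea)
    print(nm,cv2.minAreaRect(k),cv2.fitEllipse(k))
cap=np.zeros_like(g); cap[168:192,316:340]=((hsv[...,2]>150)[168:192,316:340])
n,l,s,cc=cv2.connectedComponentsWithStats(cap); print([(s[i][4],cc[i].round(2),s[i][:4]) for i in range(1,n) if s[i][4]>20])
sc=cv2.imread('pics/scene0.png'); cv2.imwrite('pics/c2.png',cv2.resize(sc[200:280,180:290],None,fx=7,fy=7,interpolation=cv2.INTER_CUBIC))
# sample c locally around knob and rocker
for u,v in((327,180),(378,181)):
    q=P[v-14:v+15,u-12:u+13].reshape(-1,3)@nz; h=q-c; print('local c',c+np.median(h[abs(h)<.006]))
E
```

```text
table z near [np.float64(-0.0011), np.float64(-0.001), np.float64(-0.0017)]
c -0.09933183272145624
knob ((326.5, 179.5), (15.0, 15.0), 90.0) ((326.59716796875, 179.2368621826172), (15.22592830657959, 15.374055862426758), 109.73963928222656)
rocker ((378.0, 180.5), (19.0, 12.0), 90.0) ((378.04290771484375, 180.47825622558594), (13.575033187866211, 21.503000259399414), 179.7620086669922)
[(np.int32(154), array([328.11, 171.55]), array([316, 168,  24,  15], dtype=int32)), (np.int32(101), array([326.9 , 179.92]), array([321, 174,  12,  12], dtype=int32)), (np.int32(106), array([326.06, 188.92]), array([316, 185,  24,   7], dtype=int32))]
local c -0.09930062655537614
local c -0.09857235164983588
```

View pics/c2.png

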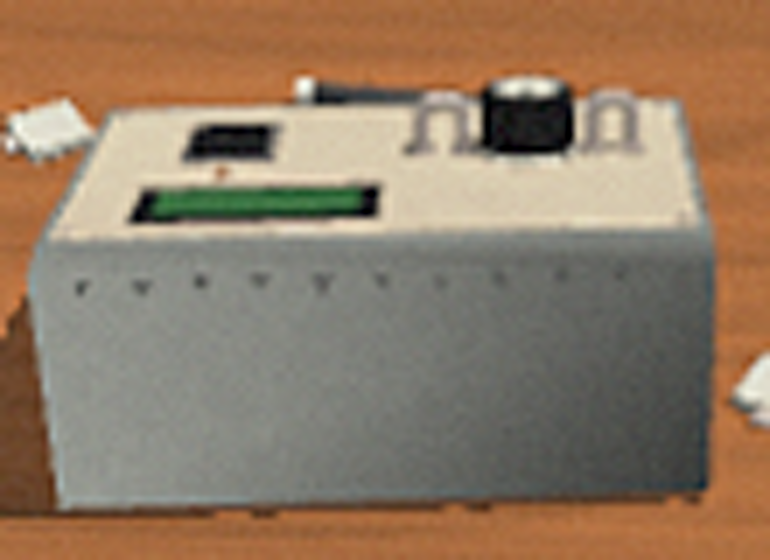

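The scene crop shows the knob cap at about (528,85), which is full-image (255.4,212.1), with a hoop on either side. The rocker is at (232,141), which is (213,220).

```bash
cat >> h.py <<'E'
YAW=np.radians(4.4);T=np.radians(18)
nz=np.array([-np.sin(T)*np.cos(YAW),-np.sin(T)*np.sin(YAW),np.cos(T)])
C=-0.0981
px=np.array([np.cos(T)*np.cos(YAW),np.cos(T)*np.sin(YAW),np.sin(T)]); py=np.cross(nz,px)
F=np.c_[px,py,nz]
E
python3 - <<'E'
from h import *
for uv,s in(((326.85,179.6),(255.4,212.1)),):
    X=ray('top',uv,nz,C+.027); print('ray',X,'axis foot',X-.027*nz); T2,e=tri('top',uv,'scene',s); print('tri',T2,e, 'h above panel',nz@T2-C, 'diff in panel frame mm',1000*F.T@(T2-X))
k=X-.027*nz
rk=ray('top',(378.0,180.5),nz,C+.006); print('rocker foot~',rk-.006*nz,'rel knob (panel)',1000*F.T@(rk-.006*nz-k))
# front-panel edge corners (crop coords) -> panel
for c in((105,532),(715,490),(62,122),(685,70)):
    p=ray('top',(c[0]/6+285,c[1]/5.4545+115),nz,C); print('corner',p.round(4),'rel knob',(1000*F.T@(p-k)).round(1))
s=r.sense(); M=R.from_euler('xyz',s['ee_rot']).as_matrix()
G=np.c_[-py,px,-nz]; G=np.c_[np.cross(px,-nz),px,-nz]; print('goal rpy',R.from_matrix(G).as_euler('xyz',degrees=True))
print('rotvec tool deg',np.degrees(R.from_matrix(M.T@G).as_rotvec()))
E
```

```text
ray [ 0.55691196 -0.02644251  0.10500024] axis foot [ 0.56523083 -0.02580241  0.07932172]
tri [ 0.55747771 -0.02720461  0.10235329] [np.float64(0.0006249078881957359), np.float64(0.0006249078881957658)] h above panel 0.024326348670744943 diff in panel frame mm [-0.33707952 -0.80325704 -2.67365133]
rocker foot~ [ 0.55911494 -0.14317866  0.0744145 ] rel knob (panel) [-1.58800769e+01 -1.16561108e+02 -1.76747506e-13]
corner [0.4907 0.0291 0.0565] rel knob [-73.7  60.5  -0. ]
corner [ 0.504  -0.2043  0.0551] rel knob [ -78.5 -173.3   -0. ]
corner [0.6543 0.042  0.1099] rel knob [98.9 60.7 -0. ]
corner [ 0.6705 -0.1909  0.1093] rel knob [  97.  -172.7   -0. ]
goal rpy [162.    0.   94.4]
rotvec tool deg [-16.46101953  -9.23793355  58.70390618]
```

```bash
cat >> h.py <<'E'
KN=np.array([.5653,-.0259,.0790])
G0=np.c_[np.cross(px,-nz),px,-nz]
def plan(foot,off,ang,n=1):
    "move from measured pose to foot+F@off(mm), tool twisted ang deg clockwise from G0; prints tool-frame shift mm and rotvec deg"
    s=r.sense(); M=R.from_euler('xyz',s['ee_rot']).as_matrix(); G=G0@R.from_euler('z',ang,degrees=True).as_matrix()
    d=foot+F@(np.array(off)/1000)-s['eef_pos']
    print('t',round(s['t'],2),'shift mm (tool now)',(1000*M.T@d).round(2),'shift mm (goal axes)',(1000*G.T@d).round(2),'rot deg',np.degrees(R.from_matrix(M.T@G).as_rotvec()).round(2),'f',s['wrist_force'].round(1),'m',s['moment'].round(2),'j',s['joints'].round(2))
E
python3 - <<'E'
from h import *
plan(KN,[0,0,110],45)
E
```

```text
t 0.1 shift mm (tool now) [-488.65 -288.59   66.45] shift mm (goal axes) [-183.85  520.73  146.67] rot deg [-20.64  -2.46 103.24] f [ 0.3  0.5 -0.2] m [ 0.01 -0.01  0.03] j [ 1.11  0.24  0.    1.34 -0.    1.57]
```

Request:
jog_arm:
  steps:
    - {"xyz": [-0.049,-0.029,0]}
    - {"xyz": [-0.049,-0.029,0]}
    - {"xyz": [-0.049,-0.029,0]}
    - {"xyz": [-0.049,-0.029,0]}
    - {"xyz": [-0.049,-0.029,0]}
    - {"xyz": [-0.049,-0.029,0]}
    - {"xyz": [-0.049,-0.029,0]}
    - {"xyz": [-0.049,-0.029,0]}
    - {"xyz": [-0.049,-0.029,0]}
    - {"xyz": [-0.048,-0.028,0]}
  claw: 0.0854
  squeeze: 40

```text
validation failed for argument at $.st...
```

Request:
jog_arm:
  steps:
    - {"twist": [-2.06,-0.25,10.32]}
    - {"twist": [-2.06,-0.25,10.32]}
    - {"twist": [-2.06,-0.25,10.32]}
    - {"twist": [-2.06,-0.25,10.32]}
    - {"twist": [-2.06,-0.25,10.32]}
    - {"twist": [-2.06,-0.25,10.32]}
    - {"twist": [-2.06,-0.25,10.32]}
    - {"twist": [-2.06,-0.25,10.32]}
    - {"twist": [-2.06,-0.25,10.32]}
    - {"twist": [-2.06,-0.25,10.32]}

```text
validation failed for argument at $.st...
```

```bash
python3 - <<'E'
from h import *
plan(KN,[0,0,70],45)
E
```

```text
t 0.1 shift mm (tool now) [-499.26 -282.19  104.48] shift mm (goal axes) [-183.85  520.73  186.67] rot deg [-20.64  -2.46 103.24] f [ 0.3  0.5 -0.2] m [ 0.01 -0.01  0.03] j [ 1.11  0.24  0.    1.34 -0.    1.57]
```

Request:
jog_arm:
  steps:
    - {"xyz": [-0.049,-0.029,0],"twist": [0,0,0]}
    - {"xyz": [-0.049,-0.029,0],"twist": [0,0,0]}
    - {"xyz": [-0.049,-0.029,0],"twist": [0,0,0]}
    - {"xyz": [-0.049,-0.029,0],"twist": [0,0,0]}
    - {"xyz": [-0.049,-0.029,0],"twist": [0,0,0]}
    - {"xyz": [-0.049,-0.029,0],"twist": [0,0,0]}
    - {"xyz": [-0.049,-0.029,0],"twist": [0,0,0]}
    - {"xyz": [-0.049,-0.029,0],"twist": [0,0,0]}
    - {"xyz": [-0.049,-0.029,0],"twist": [0,0,0]}
    - {"xyz": [-0.048,-0.028,0],"twist": [0,0,0]}
  claw: 0.0854
  squeeze: 40

```text
t: 1.35
eef_pos: [0.5324, -0.0302, 0.2499]
ee_rot: [-3.142, -0.001, 2.68]
wrist_force: [0.3, 1.1, -0.0]
opening: 0.998
grip_force: 0.0
```

Request:
jog_arm:
  steps:
    - {"xyz": [0,0,0],"twist": [-2.06,-0.25,10.32]}
    - {"xyz": [0,0,0],"twist": [-2.06,-0.25,10.32]}
    - {"xyz": [0,0,0],"twist": [-2.06,-0.25,10.32]}
    - {"xyz": [0,0,0],"twist": [-2.06,-0.25,10.32]}
    - {"xyz": [0,0,0],"twist": [-2.06,-0.25,10.32]}
    - {"xyz": [0,0,0],"twist": [-2.06,-0.25,10.32]}
    - {"xyz": [0,0,0],"twist": [-2.06,-0.25,10.32]}
    - {"xyz": [0,0,0],"twist": [-2.06,-0.25,10.32]}
    - {"xyz": [0,0,0],"twist": [-2.06,-0.25,10.32]}
    - {"xyz": [0,0,0],"twist": [-2.06,-0.25,10.32]}

```text
t: 2.6
eef_pos: [0.5313, -0.0286, 0.2497]
ee_rot: [2.917, -0.222, 0.881]
wrist_force: [-0.0, 1.5, -0.0]
opening: 1.001
grip_force: 0.0
```

```bash
python3 - <<'E'
from h import *
plan(KN,[0,0,70],45)
E
```

```text
t 2.6 shift mm (tool now) [-14.41 -14.26 102.91] shift mm (goal axes) [-14.3  -14.37 102.91] rot deg [-0.01 -0.01 -0.34] f [-0.   1.5 -0. ] m [-0.02  0.31  0.02] j [-0.08  0.08 -0.24  0.94  0.05  2.21]
```

Request:
jog_arm:
  steps:
    - {"xyz": [-0.0143,-0.0143,0.05],"twist": [0,0,0]}
    - {"xyz": [0,0,0.05],"twist": [0,0,0]}
    - {"xyz": [0,0,0],"twist": [0,0,0]}
    - {"xyz": [0,0,0.025],"twist": [0,0,0]}
    - {"xyz": [0,0,0.023],"twist": [0,0,0]}
    - {"xyz": [0,0,0],"twist": [0,0,0]}

```text
t: 3.35
eef_pos: [0.5581, -0.0263, 0.1034]
ee_rot: [2.917, -0.22, 0.888]
wrist_force: [0.0, -0.4, -0.2]
opening: 1.003
grip_force: 0.0
```

```bash
python3 - <<'E'
from h import *
plan(KN,[0,0,25],45)
look('scene','s1')
im=cv2.imread('pics/s1.png'); cv2.imwrite('pics/c3.png',cv2.resize(im[130:290,170:330],(640,600),interpolation=cv2.INTER_CUBIC))
E
```

```text
t 3.35 shift mm (tool now) [-0.61 -0.33  0.49] shift mm (goal axes) [-0.61 -0.33  0.49] rot deg [-0.09 -0.01  0.02] f [ 0.  -0.4 -0.2] m [-0.05  0.35  0.03] j [-0.07  0.28 -0.42  0.57  0.05  2.22]
```

View pics/c3.png

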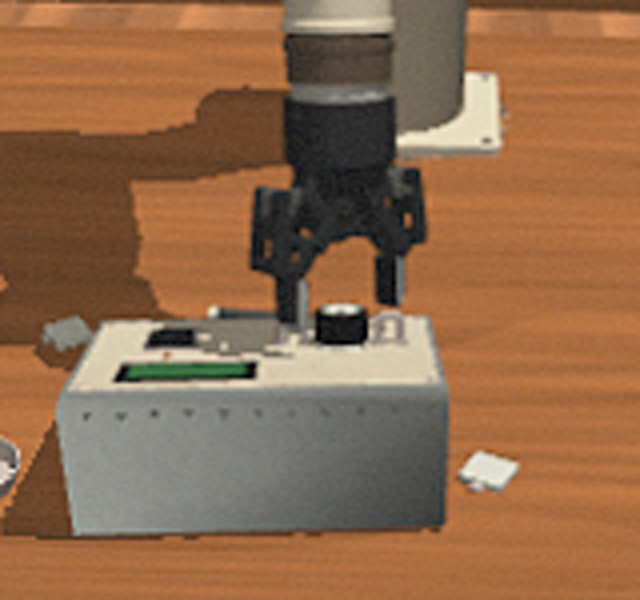

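The fingers straddle the knob with no contact yet: the crop shows finger tips at (290,315) and (390,300) and the knob at (340,325). Next I'll close on it.

Request:
jog_arm:
  steps:
    - {"xyz": [0,0,0],"twist": [0,0,0]}
    - {"xyz": [0,0,0],"twist": [0,0,0]}
    - {"xyz": [0,0,0],"twist": [0,0,0]}
    - {"xyz": [0,0,0],"twist": [0,0,0]}
    - {"xyz": [0,0,0],"twist": [0,0,0]}
    - {"xyz": [0,0,0],"twist": [0,0,0]}
  claw: 0.03
  squeeze: 40

```text
t: 4.15
eef_pos: [0.5592, -0.027, 0.1049]
ee_rot: [2.913, -0.222, 0.888]
wrist_force: [-2.8, -1.6, 5.8]
opening: 0.404
grip_force: 39.3
```

```bash
python3 - <<'E'
from h import *
plan(KN,[0,0,25],45)
s=r.sense();print(s['opening']*85.4,s['grip_force'])
E
```

```text
t 4.15 shift mm (tool now) [-1.11 -1.96  1.55] shift mm (goal axes) [-1.11 -1.96  1.56] rot deg [ 0.16 -0.1  -0.01] f [-2.8 -1.6  5.8] m [-0.28  0.35 -0.14] j [-0.07  0.28 -0.42  0.56  0.05  2.22]
34.48931195456939 39.34878051280975
```

Request:
jog_arm:
  steps:
    - {"xyz": [0.0,0.0015,0],"twist": [0,0,0]}
    - {"xyz": [0,0,0],"twist": [0,0,-10]}
    - {"xyz": [0,0,0],"twist": [0,0,-10]}
    - {"xyz": [0,0,0],"twist": [0,0,-10]}

```text
t: 4.65
eef_pos: [0.5589, -0.0268, 0.1048]
ee_rot: [2.837, -0.08, 1.405]
wrist_force: [-5.2, 1.4, 7.1]
opening: 0.405
grip_force: 39.6
```

```bash
python3 - <<'E'
from h import *
plan(KN,[0,0,25],15)
E
```

```text
t 4.65 shift mm (tool now) [-0.1  -1.86  1.5 ] shift mm (goal axes) [-0.11 -1.85  1.5 ] rot deg [ 0.01 -0.13  0.36] f [-5.2  1.4  7.1] m [ 0.29  0.8  -0.08] j [-0.07  0.28 -0.42  0.57  0.05  1.68]
```

Request:
jog_arm:
  steps:
    - {"xyz": [0,0,0],"twist": [0,0,-10]}
    - {"xyz": [0,0,0],"twist": [0,0,-10]}
    - {"xyz": [0,0,0],"twist": [0,0,-10]}
    - {"xyz": [0,0,0],"twist": [0,0,-10]}
    - {"xyz": [0,0,0],"twist": [0,0,-10]}
    - {"xyz": [0,0,0],"twist": [0,0,-10]}
    - {"xyz": [0,0,0],"twist": [0,0,0]}

```text
t: 5.52
eef_pos: [0.558, -0.0271, 0.1044]
ee_rot: [2.916, 0.219, 2.409]
wrist_force: [-8.3, 0.0, 10.0]
opening: 0.406
grip_force: 39.9
```

```bash
python3 - <<'E'
from h import *
plan(KN,[0,0,25],-45)
E
```

```text
t 5.53 shift mm (tool now) [ 1.04 -0.13  1.48] shift mm (goal axes) [ 1.04 -0.13  1.48] rot deg [ 0.02 -0.1   0.07] f [-8.3  0.  10. ] m [0.04 1.36 0.09] j [-0.07  0.28 -0.42  0.57  0.05  0.64]
```

Request:
jog_arm:
  steps:
    - {"xyz": [0,0,0],"twist": [0,0,0]}
    - {"xyz": [0,0,0],"twist": [0,0,0]}
    - {"xyz": [0,0,0],"twist": [0,0,0]}
    - {"xyz": [0,0,0],"twist": [0,0,0]}
    - {"xyz": [0,0,-0.03],"twist": [0,0,0]}
    - {"xyz": [0,0,-0.04],"twist": [0,0,0]}
    - {"xyz": [-0.039,-0.039,0],"twist": [0,0,0]}
    - {"xyz": [-0.039,-0.039,0],"twist": [0,0,0]}
    - {"xyz": [0,0,0],"twist": [0,0,10]}
    - {"xyz": [0,0,0],"twist": [0,0,10]}
  claw: 0.0854

```text
t: 6.78
eef_pos: [0.5462, -0.1402, 0.1699]
ee_rot: [2.854, 0.128, 2.058]
wrist_force: [-0.3, 0.6, 0.1]
opening: 1.0
grip_force: 0.0
```

```bash
cat >> h.py <<'E'
def knob(tag):
    im,d=look('top',tag); cr=im[165:195,312:342]; cv2.imwrite(f'pics/{tag}c.png',cv2.resize(im[160:200,305:390],None,fx=8,fy=8,interpolation=cv2.INTER_CUBIC))
    g=cv2.cvtColor(cv2.resize(im,None,fx=8,fy=8,interpolation=cv2.INTER_CUBIC),cv2.COLOR_BGR2GRAY).astype(float)
    K,D,e,M=cal('top'); c=KN+.027*nz; out=[]
    for a in range(0,360,3):
        b=np.radians(a); q=[]
        for rr in (.004,.006,.008,.010):
            p=c+rr*(np.cos(b)*px+np.sin(b)*py); v=M.T@(p-e); x=np.array([v[0],-v[1],-v[2]])
            u=cv2.projectPoints(x.reshape(1,1,3),np.zeros(3),np.zeros(3),K,D)[0].ravel(); q.append(g[int((u[1]+.5)*8),int((u[0]+.5)*8)])
        out.append(np.mean(q))
    out=np.array(out); i=np.argsort(out)[:6]; print('darkest at panel angle (ccw from up slope)',i*3,out[i].round(),'median',np.median(out))
    w=np.clip(np.median(out)-20-out,0,None); b=np.radians(np.arange(0,360,3)); print('weighted dir',np.degrees(np.angle((w*np.exp(1j*b)).sum())))
E
python3 - <<'E'
from h import *
plan(KN,[0,-110,95],-25)
knob('k1')
E
```

```text
t 6.78 shift mm (tool now) [ 2.92 -0.45  0.01] shift mm (goal axes) [ 2.92 -0.43  0.01] rot deg [ 0.02 -0.03 -0.43] f [-0.3  0.6  0.1] m [-0.02  0.31 -0.  ] j [-0.31  0.22 -0.29  0.77  0.12  0.77]
darkest at panel angle (ccw from up slope) [90 93 87 96 84 99] [ 90.  94.  95. 100. 109. 113.] median 211.5
weighted dir 91.47741115199032
```

View pics/k1c.png

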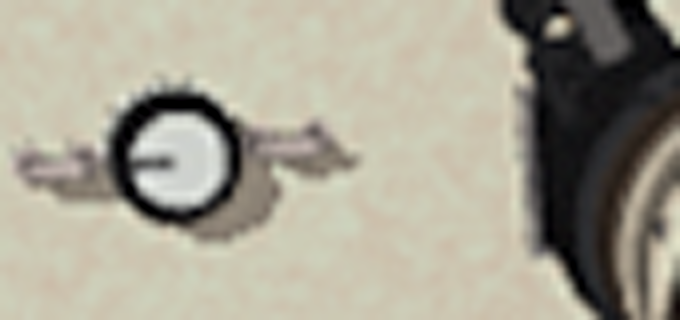

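The selector pointer is now at 91° anticlockwise of straight up the slope, so it is at click 2. The crop shows the rib pointing left, from the centre (180,160) to (135,160). A second hold takes it to the stop.

```bash
sed -i 's/^KN=.*/KN=np.array([.5653,-.0259,.0790])+.0015*px-.0006*py/' h.py; cat > /dev/null; python3 - <<'E'
from h import *
plan(KN,[0,0,70],35)
E
```

```text
t 6.83 shift mm (tool now) [101.5   45.91  25.08] shift mm (goal axes) [ 91.19 -64.03  24.99] rot deg [ 0.000e+00 -5.000e-02  5.941e+01] f [ 0.8 -0.4  0.4] m [0.03 0.29 0.04] j [-0.31  0.22 -0.29  0.77  0.12  0.78]
```

Request:
jog_arm:
  steps:
    - {"xyz": [0,0,0],"twist": [0,0,9.9]}
    - {"xyz": [0,0,0],"twist": [0,0,9.9]}
    - {"xyz": [0,0,0],"twist": [0,0,9.9]}
    - {"xyz": [0,0,0],"twist": [0,0,9.9]}
    - {"xyz": [0,0,0],"twist": [0,0,9.9]}
    - {"xyz": [0,0,0],"twist": [0,0,9.9]}
    - {"xyz": [0.0456,-0.032,0],"twist": [0,0,0]}
    - {"xyz": [0.0456,-0.032,0],"twist": [0,0,0]}
    - {"xyz": [0,0,0.025],"twist": [0,0,0]}
    - {"xyz": [0,0,0],"twist": [0,0,0]}

```text
t: 8.07
eef_pos: [0.5429, -0.0263, 0.1443]
ee_rot: [2.883, -0.174, 1.074]
wrist_force: [-0.5, 0.1, 0.4]
opening: 1.001
grip_force: 0.0
```

```bash
python3 - <<'E'
from h import *
plan(KN,[0,0,27],35)
E
```

```text
t 8.07 shift mm (tool now) [-0.13  3.39 42.03] shift mm (goal axes) [-0.09  3.23 42.04] rot deg [-0.22  0.01  0.82] f [-0.5  0.1  0.4] m [-0.02  0.27  0.  ] j [-0.07  0.2  -0.39  0.67  0.05  2.02]
```

Request:
jog_arm:
  steps:
    - {"xyz": [0,0.0025,0.021],"twist": [0,0,0]}
    - {"xyz": [0,0,0.021],"twist": [0,0,0]}
    - {"xyz": [0,0,0],"twist": [0,0,0]}

```text
t: 8.45
eef_pos: [0.5583, -0.0283, 0.1057]
ee_rot: [2.882, -0.175, 1.07]
wrist_force: [0.1, 0.6, -0.3]
opening: 0.999
grip_force: 0.0
```

Request:
jog_arm:
  steps:
    - {"xyz": [0,0,0],"twist": [0,0,0]}
    - {"xyz": [0,0,0],"twist": [0,0,0]}
    - {"xyz": [0,0,0],"twist": [0,0,0]}
    - {"xyz": [0,0,0],"twist": [0,0,0]}
    - {"xyz": [0,0,0],"twist": [0,0,0]}
    - {"xyz": [0,0,0],"twist": [0,0,0]}
  claw: 0.03
  squeeze: 30

```text
t: 9.2
eef_pos: [0.5584, -0.027, 0.1075]
ee_rot: [2.881, -0.177, 1.072]
wrist_force: [-5.1, 1.7, 5.6]
opening: 0.406
grip_force: 29.5
```

```bash
python3 - <<'E'
from h import *
plan(KN,[0,0,27],35)
E
```

```text
t 9.2 shift mm (tool now) [-0.43 -0.48  2.22] shift mm (goal axes) [-0.43 -0.48  2.22] rot deg [-0.08 -0.11  0.65] f [-5.1  1.7  5.6] m [0.3  0.93 0.14] j [-0.07  0.27 -0.41  0.58  0.05  2.03]
```

Request:
jog_arm:
  steps:
    - {"xyz": [0,0,0],"twist": [0,0,-10]}
    - {"xyz": [0,0,0],"twist": [0,0,-10]}
    - {"xyz": [0,0,0],"twist": [0,0,-10]}
    - {"xyz": [0,0,0],"twist": [0,0,-10]}
    - {"xyz": [0,0,0],"twist": [0,0,-10]}
    - {"xyz": [0,0,0],"twist": [0,0,-8]}
    - {"xyz": [0,0,0],"twist": [0,0,-4]}
    - {"xyz": [0,0,0],"twist": [0,0,0]}

```text
t: 10.2
eef_pos: [0.5576, -0.0274, 0.1071]
ee_rot: [2.862, 0.141, 2.11]
wrist_force: [-6.2, 0.3, 6.6]
opening: 0.407
grip_force: 29.9
```

```bash
python3 - <<'E'
from h import *
plan(KN,[0,0,27],-27)
s=r.sense(); print('torque about nz',s['moment']@nz)
E
```

```text
t 10.2 shift mm (tool now) [0.14 0.3  2.15] shift mm (goal axes) [0.14 0.3  2.15] rot deg [-0.04 -0.13  0.59] f [-6.2  0.3  6.6] m [ 0.13  1.22 -0.24] j [-0.07  0.27 -0.41  0.58  0.05  0.95]
torque about nz -0.29788740820899284
```

The torque about the axis is −0.30 N m, well above the detent's 0.12, so the knob is against its stop. Next I'll turn it two clicks clockwise in this same hold.

Request:
jog_arm:
  steps:
    - {"xyz": [0,0,0],"twist": [0,0,10]}
    - {"xyz": [0,0,0],"twist": [0,0,10]}
    - {"xyz": [0,0,0],"twist": [0,0,10]}
    - {"xyz": [0,0,0],"twist": [0,0,10]}
    - {"xyz": [0,0,0],"twist": [0,0,10]}
    - {"xyz": [0,0,0],"twist": [0,0,10]}
    - {"xyz": [0,0,0],"twist": [0,0,1]}
    - {"xyz": [0,0,0],"twist": [0,0,0]}

```text
t: 11.2
eef_pos: [0.5582, -0.0274, 0.1074]
ee_rot: [2.878, -0.172, 1.088]
wrist_force: [-5.6, -0.5, 6.2]
opening: 0.409
grip_force: 29.8
```

Request:
jog_arm:
  steps:
    - {"xyz": [0,0,0],"twist": [0,0,0]}
    - {"xyz": [0,0,0],"twist": [0,0,0]}
    - {"xyz": [0,0,0],"twist": [0,0,0]}
    - {"xyz": [0,0,0],"twist": [0,0,0]}
    - {"xyz": [0,0,-0.03],"twist": [0,0,0]}
    - {"xyz": [0,0,-0.04],"twist": [0,0,0]}
    - {"xyz": [-0.046,0.032,0],"twist": [0,0,0]}
    - {"xyz": [-0.046,0.032,0],"twist": [0,0,0]}
    - {"xyz": [0,0,0],"twist": [0,0,-10]}
    - {"xyz": [0,0,0],"twist": [0,0,-10]}
  claw: 0.0854

```text
t: 12.45
eef_pos: [0.5488, -0.142, 0.1739]
ee_rot: [2.835, -0.071, 1.429]
wrist_force: [0.1, 0.0, 0.0]
opening: 1.002
grip_force: 0.0
```

Request:
jog_arm:
  steps:
    - {"xyz": [0,0,0],"twist": [0,0,-10]}
    - {"xyz": [0,0,0],"twist": [0,0,-10]}
    - {"xyz": [0,0,0],"twist": [0,0,-10]}
    - {"xyz": [0,0,0],"twist": [0,0,-10]}
    - {"xyz": [0,0,0],"twist": [0,0,-10]}
    - {"xyz": [0,0,0],"twist": [0,0,-10]}

```text
t: 13.2
eef_pos: [0.5489, -0.1408, 0.1739]
ee_rot: [2.922, 0.227, 2.442]
wrist_force: [0.8, -0.5, 0.6]
opening: 1.005
grip_force: 0.0
```

```bash
python3 - <<'E'
from h import *
knob('k2')
plan(KN,[0,0,70],-45)
E
```

```text
darkest at panel angle (ccw from up slope) [102 105  99 108  96 111] [104. 104. 105. 112. 113. 122.] median 210.25
weighted dir 104.6869375558424
t 13.25 shift mm (tool now) [79.54 79.93 28.18] shift mm (goal axes) [82.5  76.93 28.06] rot deg [ 0.06 -0.03  2.15] f [-0.  -0.2  0.3] m [-0.03  0.27 -0.  ] j [-0.31  0.22 -0.28  0.78  0.12  0.38]
```

```bash
python3 - <<'E'
import h; from h import *
im=cv2.imread('pics/k2.png'); 
h.KN=np.array([.5653,-.0259,.0790]); h.look=lambda n,t:(im,None)
h.knob('k2')
E
```

```text
darkest at panel angle (ccw from up slope) [90 93 87 96 84 99] [ 90.  94.  95. 100. 108. 113.] median 211.5
weighted dir 91.47532104718582
```

View pics/k2c.png

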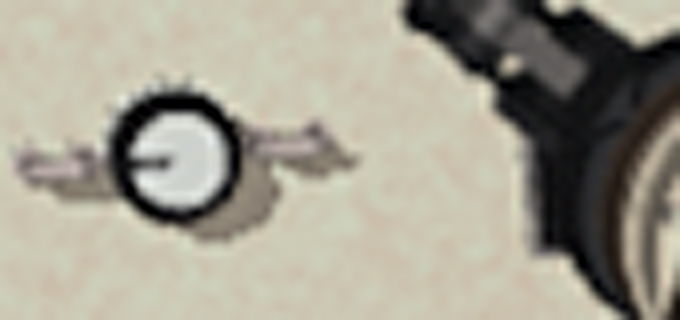

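The picture is the same as after the first hold, with the rib pointing left (135,160): the selector is at click 2. Three more clicks remain.

Request:
jog_arm:
  steps:
    - {"xyz": [0.04,0.04,0],"twist": [0,0,0]}
    - {"xyz": [0.04,0.04,0],"twist": [0,0,0]}
    - {"xyz": [0,0,0.028],"twist": [0,0,2]}
    - {"xyz": [0,0,0],"twist": [0,0,0]}

```text
t: 13.75
eef_pos: [0.5444, -0.0266, 0.1447]
ee_rot: [2.916, 0.215, 2.402]
wrist_force: [-0.6, -0.4, -0.2]
opening: 1.0
grip_force: 0.0
```

```bash
python3 - <<'E'
from h import *
plan(KN,[0,0,27],-45)
E
```

```text
t 13.75 shift mm (tool now) [-1.98 -0.21 41.89] shift mm (goal axes) [-1.81 -0.27 41.9 ] rot deg [-0.07 -0.23 -0.38] f [-0.6 -0.4 -0.2] m [-0.07  0.29 -0.01] j [-0.07  0.2  -0.39  0.67  0.05  0.65]
```

Request:
jog_arm:
  steps:
    - {"xyz": [-0.0015,0,0.021],"twist": [0,0,0]}
    - {"xyz": [0,0,0.021],"twist": [0,0,0]}
    - {"xyz": [0,0,0],"twist": [0,0,0]}

```text
t: 14.12
eef_pos: [0.559, -0.0283, 0.106]
ee_rot: [2.915, 0.216, 2.4]
wrist_force: [0.4, 0.3, 0.4]
opening: 0.997
grip_force: 0.0
```

Request:
jog_arm:
  steps:
    - {"xyz": [0,0,0],"twist": [0,0,0]}
    - {"xyz": [0,0,0],"twist": [0,0,0]}
    - {"xyz": [0,0,0],"twist": [0,0,0]}
    - {"xyz": [0,0,0],"twist": [0,0,0]}
    - {"xyz": [0,0,0],"twist": [0,0,0]}
    - {"xyz": [0,0,0],"twist": [0,0,0]}
  claw: 0.03
  squeeze: 40

```text
t: 14.88
eef_pos: [0.5592, -0.029, 0.1079]
ee_rot: [2.916, 0.22, 2.4]
wrist_force: [-5.8, -4.1, 6.1]
opening: 0.401
grip_force: 39.1
```

Request:
jog_arm:
  steps:
    - {"xyz": [0,0,0],"twist": [0,0,10]}
    - {"xyz": [0,0,0],"twist": [0,0,10]}
    - {"xyz": [0,0,0],"twist": [0,0,10]}
    - {"xyz": [0,0,0],"twist": [0,0,10]}
    - {"xyz": [0,0,0],"twist": [0,0,10]}
    - {"xyz": [0,0,0],"twist": [0,0,10]}
    - {"xyz": [0,0,0],"twist": [0,0,10]}
    - {"xyz": [0,0,0],"twist": [0,0,10]}
    - {"xyz": [0,0,0],"twist": [0,0,10]}
    - {"xyz": [0,0,0],"twist": [0,0,0]}

```text
t: 16.12
eef_pos: [0.5567, -0.0292, 0.107]
ee_rot: [2.92, -0.217, 0.877]
wrist_force: [-12.4, -5.3, 11.2]
opening: 0.397
grip_force: 39.7
```

```bash
python3 - <<'E'
from h import *
plan(KN,[0,0,27],45)
E
```

```text
t 16.12 shift mm (tool now) [ 2.35 -0.6   2.33] shift mm (goal axes) [ 2.34 -0.58  2.34] rot deg [-0.09  0.3  -0.53] f [-12.4  -5.3  11.2] m [-0.92  1.95 -0.25] j [-0.07  0.27 -0.41  0.58  0.04  2.22]
```

Request:
jog_arm:
  steps:
    - {"xyz": [0,0,0],"twist": [0,0,0]}
    - {"xyz": [0,0,0],"twist": [0,0,0]}
    - {"xyz": [0,0,0],"twist": [0,0,0]}
    - {"xyz": [0,0,0],"twist": [0,0,0]}
    - {"xyz": [0,0,-0.03],"twist": [0,0,0]}
    - {"xyz": [0,0,-0.05],"twist": [0,0,0]}
    - {"xyz": [-0.04,0.04,0],"twist": [0,0,0]}
    - {"xyz": [-0.04,0.04,0],"twist": [0,0,0]}
    - {"xyz": [0,0,0],"twist": [0,0,0]}
  claw: 0.0854

```text
t: 17.25
eef_pos: [0.5436, -0.146, 0.183]
ee_rot: [2.916, -0.223, 0.876]
wrist_force: [-0.3, 0.4, 0.1]
opening: 1.003
grip_force: 0.0
```

```bash
python3 - <<'E'
import h; from h import *
K0=h.KN.copy()
h.KN=np.array([.5653,-.0259,.0790]); knob('k3'); h.KN=K0
im=cv2.imread('pics/top0.png'); g=cv2.cvtColor(im,cv2.COLOR_BGR2GRAY).astype(float)
# sub-pixel edges of black cap: rows along columns 375..381, cols along rows 176..186
up=cv2.resize(g,None,fx=4,fy=4,interpolation=cv2.INTER_CUBIC)
col=up[:, [int((u+.5)*4) for u in (375,377,379,381)]].mean(1); rows=np.where(col[164*4:198*4]<60)[0]/4+164-.5
row=up[[int((v+.5)*4) for v in (176,179,182,185)]].mean(0); cols=np.where(row[366*4:392*4]<60)[0]/4+366-.5
print('rows',rows.min(),rows.max(),'cols',cols.min(),cols.max())
print(g[166:196,378].astype(int)); print(g[180,366:392].astype(int))
uc=(cols.min()+cols.max())/2
for v,hh in((rows.min(),.014),(rows.max(),.005)):
    p=ray('top',(uc,v),nz,C+hh); print(hh,(1000*F.T@(p-hh*nz-KN)).round(1),(p-hh*nz).round(4))
plan(KN,[0,0,100],45)
E
```

```text
darkest at panel angle (ccw from up slope) [  0   3 357   6 354 351] [ 95.  96.  96. 103. 103. 115.] median 211.0
weighted dir -0.3617210084017704
rows 171.25 189.75 cols 371.5 384.25
[216 217 220 198 150  82  15  23  22  24  23  21  23  23  23  22  29  29
  31  30  30  32  29  20  62 146 206 221 213 207]
[209 207 212 210 164  96  39  12  20  22  23  21  23  21  20  22  23  18
  26 103 199 222 213 212 212 212]
0.014 [   4.6 -115.7    0.3] [ 0.5799 -0.1414  0.0812]
0.005 [ -38.6 -114.3    0.3] [ 0.5389 -0.1432  0.0679]
t 17.3 shift mm (tool now) [ 80.25 -83.12   8.13] shift mm (goal axes) [ 81.08 -82.31   8.1 ] rot deg [ 0.01 -0.03 -0.57] f [-0.5  0.8  0.6] m [-0.07  0.32  0.04] j [-0.32  0.2  -0.28  0.8   0.12  1.99]
```

View pics/k3c.png

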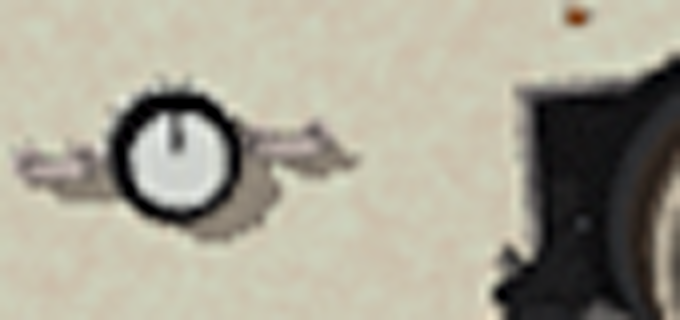

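Confirmed: the rib at (178,130) points straight up the slope (0°), so the selector is at click 5, and it has been let go. The rocker cap measures 43 mm against the given 42, with its pivot at (−17,−115) mm from the knob. Next I'll close the fingers, align them and press.

Request:
jog_arm:
  steps:
    - {"xyz": [0,0,0],"twist": [0,0,-10.4]}
    - {"xyz": [0,0,0],"twist": [0,0,-10.4]}
    - {"xyz": [0,0,0],"twist": [0,0,-10.4]}
    - {"xyz": [0,0,0],"twist": [0,0,-10.4]}
    - {"xyz": [0,0,0],"twist": [0,0,-10.4]}
    - {"xyz": [0,0,0],"twist": [0,0,-10.4]}
    - {"xyz": [0,0,0],"twist": [0,0,-10.4]}
    - {"xyz": [0,0,0],"twist": [0,0,-10.4]}
    - {"xyz": [0,0,0],"twist": [0,0,-10.4]}
    - {"xyz": [0,0,0],"twist": [0,0,-10.4]}
  claw: 0

```text
t: 18.55
eef_pos: [0.543, -0.1405, 0.1823]
ee_rot: [2.974, 0.267, 2.657]
wrist_force: [-0.2, 0.1, -0.2]
opening: -0.002
grip_force: 0.0
```

Request:
jog_arm:
  steps:
    - {"xyz": [0,0,0],"twist": [0,0,-10.4]}
    - {"xyz": [0,0,0],"twist": [0,0,-10.4]}
    - {"xyz": [0,0,0],"twist": [0,0,-10.4]}
    - {"xyz": [0,0,0],"twist": [0,0,0]}

```text
t: 19.05
eef_pos: [0.543, -0.1408, 0.1823]
ee_rot: [3.138, 0.314, -3.068]
wrist_force: [0.5, 0.5, -0.3]
opening: 0.003
grip_force: 0.0
```

```bash
python3 - <<'E'
from h import *
plan(KN,[0.5,-115,37],-90)
s=r.sense(); print(s['opening'])
E
```

```text
t 19.05 shift mm (tool now) [ 0.38 -2.9  70.85] shift mm (goal axes) [ 0.41 -2.74 70.86] rot deg [ 0.13 -0.01 -0.2 ] f [ 0.5  0.5 -0.3] m [0.01 0.28 0.06] j [-0.31  0.2  -0.28  0.8   0.12 -0.37]
0.00335143598547138
```

Request:
jog_arm:
  steps:
    - {"xyz": [0,-0.0025,0.04],"twist": [0,0,0]}
    - {"xyz": [0,0,0.03],"twist": [0,0,0]}
    - {"xyz": [0,0,0],"twist": [0,0,0]}

```text
t: 19.42
eef_pos: [0.5632, -0.1416, 0.1132]
ee_rot: [3.136, 0.309, -3.07]
wrist_force: [-0.4, -0.7, 0.3]
opening: -0.002
grip_force: 0.0
```

Request:
jog_arm:
  steps:
    - {"xyz": [0,0,0.002],"twist": [0,0,0]}
    - {"xyz": [0,0,0.002],"twist": [0,0,0]}
    - {"xyz": [0,0,0.002],"twist": [0,0,0]}

```text
t: 19.8
eef_pos: [0.5674, -0.1432, 0.1116]
ee_rot: [3.14, 0.317, -3.068]
wrist_force: [0.8, 0.4, 0.7]
opening: 0.0
grip_force: 0.0
```

```bash
python3 - <<'E'
from h import *
plan(KN,[0.5,-115,25],-90)
E
```

```text
t 19.8 shift mm (tool now) [1.52 1.5  8.11] shift mm (goal axes) [1.49 1.51 8.12] rot deg [ 0.02  0.14 -0.19] f [0.8 0.4 0.7] m [-0.03  0.32  0.02] j [-0.3   0.32 -0.33  0.63  0.12 -0.36]
```

Request:
jog_arm:
  steps:
    - {"xyz": [0.001,0.001,0.002],"twist": [0,0,0]}
    - {"xyz": [0,0,0.002],"twist": [0,0,0]}
    - {"xyz": [0,0,0.001],"twist": [0,0,0]}

```text
t: 20.18
eef_pos: [0.5685, -0.1424, 0.1069]
ee_rot: [3.141, 0.318, -3.068]
wrist_force: [-0.6, 0.1, 2.0]
opening: -0.001
grip_force: 0.9
```

Request:
jog_arm:
  steps:
    - {"xyz": [0,0,0.001],"twist": [0,0,0]}
    - {"xyz": [0,0,0.001],"twist": [0,0,0]}

```text
t: 20.42
eef_pos: [0.5672, -0.1416, 0.1027]
ee_rot: [3.139, 0.313, -3.068]
wrist_force: [0.7, 0.2, 0.4]
opening: 0.0
grip_force: 0.0
```

```bash
python3 - <<'E'
from h import *
plan(KN,[0.5,-115,25],-90)
E
```

```text
t 20.43 shift mm (tool now) [-1.32 -0.04 -0.3 ] shift mm (goal axes) [-1.32 -0.05 -0.3 ] rot deg [ 0.09 -0.07 -0.19] f [0.7 0.2 0.4] m [-0.01  0.29 -0.03] j [-0.3   0.33 -0.34  0.61  0.12 -0.36]
```

Request:
jog_arm:
  steps:
    - {"xyz": [0,0,-0.04],"twist": [0,0,0]}
    - {"xyz": [0,0,-0.06],"twist": [0,0,0]}
    - {"xyz": [0,-0.055,0],"twist": [0,0,0]}
    - {"xyz": [0,-0.055,0],"twist": [0,0,0]}
    - {"xyz": [0,-0.03,0],"twist": [0,0,0]}
    - {"xyz": [0,0,0],"twist": [0,0,0]}

```text
t: 21.18
eef_pos: [0.5468, -0.2859, 0.1969]
ee_rot: [3.138, 0.313, -3.072]
wrist_force: [-0.3, 1.2, -0.5]
opening: 0.003
grip_force: 0.0
```

```bash
python3 - <<'E'
import h; from h import *
h.KN=np.array([.5653,-.0259,.0790]); knob('k4')
im=cv2.imread('pics/k4.png'); d=np.load('pics/k4.npy'); P=cloud('top',d); H=(P@nz-C)*1000
print('cap heights far->near',np.median(H[171:191,373:383],1).round(1))
cv2.imwrite('pics/c4.png',cv2.resize(im[110:265,270:450],None,fx=4.2,fy=3.8,interpolation=cv2.INTER_CUBIC))
a=cv2.imread('pics/top0.png').astype(int)
for n,(u,v) in dict(dish=(429,152),card_a=(421,233),card_b=(283,165),driver=(345,244)).items():
    print(n,'mean change',abs(im.astype(int)-a)[v-12:v+12,u-15:u+15].mean().round(2))
E
```

```text
darkest at panel angle (ccw from up slope) [  0   3 357   6 354 351] [ 99. 100. 101. 108. 108. 120.] median 220.75
weighted dir -0.3875980047359334
cap heights far->near [ 3.8  2.3  4.5  4.1  1.5  4.4  5.1  4.8  5.6  4.6  5.1  5.   6.7  8.2
  7.9  9.1 10.9 11.3  6.7  0.6]
dish mean change 1.77
card_a mean change 1.68
card_b mean change 1.62
driver mean change 4.31
```

View pics/c4.png

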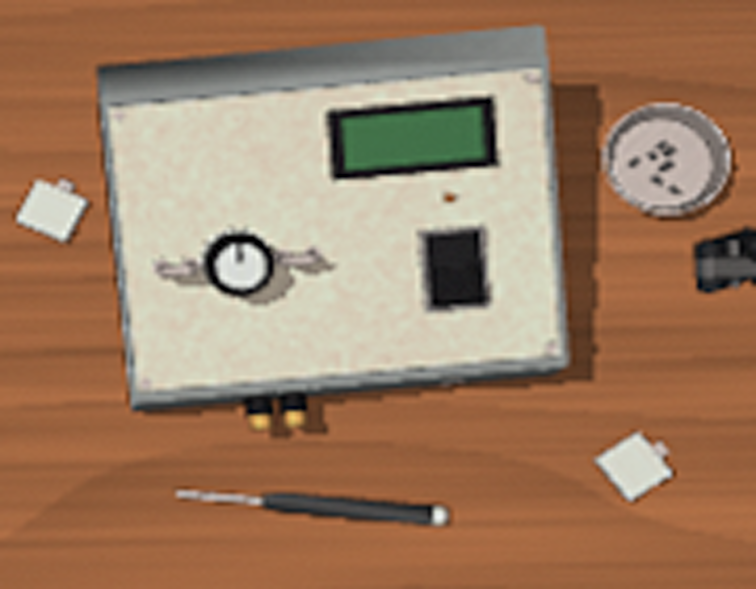

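The rocker's near half is now raised (about 11 mm) and its far half is down, so it is on. The pointer at (238,250) is straight up the slope, click 5. The dish, driver and cards have not moved, and the arm is clear of everything.

```bash
python3 -c "
from rig import r; print(r.finish_job())"
```

```text
the job is handed in; nothing more can be done
None
```

The job is handed in, with no verdict returned: the selector was turned back to its stop, then set five clicks clockwise, and the supply was switched on; the last picture showed all of that, with the dish, screwdriver and cards unmoved.

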